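# Dial open the case lock and present its shackle

### The job

Unlock the black equipment case: turn the lock's dial, feeling its clicks, until the notch in its rim clicks into place facing the shackle, then pull the shackle straight up out of the lock without forcing it. Finish while still holding the shackle in the gripper, upright and still, about 10 cm clear above the lock (never letting go of it), and leave everything else where it lies.

Things in the scene. Friction and masses are not known exactly. Their poses are not given: they have to be found in the camera images.
- case: fixed black flat equipment case, 260 (x) by 400 (y) by 70 mm high, low handle in front; origin at the centre of its underside on the bench, x away from its front, z up; yaw varies. Dial axis at case (-60, -45) mm; shackle legs at case (-60, 11) and (-60, 71) mm
- lock_top (a point): centre of the top of the dark grey lock housing (80 by 190 by 40 mm, on the case lid), 110 mm above the bench, at case (-60, 0) mm. A steel hasp strap, 34 mm wide and 4 mm thick, lies on it along x between the shackle's legs (case y 24 to 58 mm), with its hinge behind the lock
- dial (a joint): dial angle, rad, counter-clockwise from above, turns freely past 2 pi. At 0 or +-2 pi the notch points along case +y, straight at the shackle: open (within 0.07). Elsewhere the rim holds the shackle's toe down. Clicks into rest every 30 degrees, one exactly at 0; about 0.08 N m turns it over a click; let go, it drops into the nearest click. Starts 0.9 to 5.4
- dial_grip (a point): on the dial's axis, 144 mm above the bench; turns with the dial, its y points at the notch. Black bar grip 14 mm wide (pinch across this), 46 mm long along the notch direction, top at 156 mm, a pointed end at the notch. The nearer shackle leg's face is 50 mm from the axis: open the fingers only a little
- dial_notch (a point): middle of the one notch in the dial's rim, 36 mm from the axis; notch 17 mm wide, 13 mm deep. The dial is an aluminium disc 84 mm across, 6 mm thick, its top face 118 mm above the bench
- shackle: loose steel U of 12 mm round bar, 102 mm high, 72 mm wide, 0.24 to 0.39 kg; origin at foot level midway between the legs, z up, legs at y -30 and +30 mm, dial on its -y side. Seated: feet 84 mm above the bench, 26 mm deep in the holes, about 1.5 mm play. Locked it lifts only 6 mm; unlocked it comes straight up with no more than its weight
- shackle_toe (a point): inner end of the shackle's toe, which juts from the leg at -y to y = -54 mm, 10 mm wide, 12 to 22 mm above the feet, under the dial's rim; it passes up through the notch
- shackle_crown (a point): middle of the shackle's crown, on the bar's centre line, 96 mm above its feet (180 mm above the bench when seated); the bar is straight along the shackle's y for 16 mm to either side and is best pinched across x from above
- screwdriver: bystander: 160 mm screwdriver lying on the case lid behind the lock; origin midway under it
- tape_roll: bystander: roll of tape, 72 mm across, 19 mm high, flat on the case lid behind the lock; origin at the centre of its underside
- marker: bystander: marker pen, 132 mm long, lying on the bench on the left; origin under its middle
- scissors: bystander: scissors 190 mm long lying on the bench on the right; origin under the pivot
- pen_cup: bystander: empty steel cup, 76 mm across, 95 mm tall, on the left; origin at the centre of its underside
There are look-alikes about, which are no part of the job. Leave any green, orange or purple look-alike of the shackle alone.

How it is judged (in metres and radians):
On the way, in this order (a step that is already met when the one before it is completed fails the run):
1. the dial rests with its notch facing the shackle, which is still seated in the lock ((value of joint dial between -0.2 and 0.2 rad or value of joint dial between 6.083 and 6.483 rad or value of joint dial between -6.483 and -6.083 rad) and z of shackle in the frame of case below 0.1 m), for 0.2 s.
2. the shackle is pulled up out of the lock by the gripper (z of shackle in the frame of case above 0.112 m and contact force between the fingers and shackle above 1 N), for 0.1 s.
At the end, for the whole second after the job is handed in: the gripper holds the shackle (over 1 N), feet 170 to 270 mm above the bench (6 to 16 cm above the lock), its middle over the lock (case x -140 to 20, y -120 to 140 mm), upright within 0.3 rad, under 30 mm/s, touching no part of case or lock (height (world z) of shackle between 0.17 and 0.27 m and x of shackle in the frame of case between -0.14 and 0.02 m and y of shackle in the frame of case between -0.12 and 0.14 m and angle between shackle's own z axis and vertical below 0.3 rad and contact force between the fingers and shackle above 1 N and contact force between shackle and case below 0.2 N and linear speed of shackle below 0.03 m/s); the arm keeps its last pose, push and grip.
It fails at once if the shackle is forced: more than 60 N between it and the lock (contact force between shackle and case above 60 N).
It fails at once if a bystander is displaced by more than 40 mm (distance of any of screwdriver, tape_roll, marker, scissors, pen_cup from where it was at the start of the episode above 0.04 m).
It also fails if it takes over 67 s, if anything falls off the work surface, if the arm or the gripper's body presses on something with over 40 N, if the wrist force passes 120 N, or if a joint passes its speed limit or range.

### The arm

A 6-joint arm with a two-finger parallel gripper is mounted at the origin on the work surface. World frame = base frame: x ahead of the robot, y to its left, z up, the work surface at z = 0. Lengths are in mm, angles in rad, forces in N, time in s.
With the tool pointing down it reaches from about 250 to 850 mm from the base axis. Payload 12.5 kg.
Tool frame: the origin (TCP) lies at the very end of the fingers, on their centre line; the grasp point (between the pads) lies behind it (ctrl.tcp_to_grasp is the z of the grasp point in the tool frame, in mm); z points along the fingers, y is the direction in which the jaws open and shut (so a half turn about z gives the same grasp; the last joint's range is limited). The gripper opens to 93 mm and grips with 3 to 60 N. Pads are 15 mm wide; open, the fingers measure 128 mm over their backs; the gripper's body (75 mm by 188 mm) begins 65 mm behind the grasp point.
Start: joints at [-1.204, 0.351, 1.652, -0, 1.139, -0.085], TCP at [240.138, -494.791, 218.633] pointing down, gripper open.
Joint ranges: [-2.75, 2.75], [-0.79, 2.1], [0.01, 2.65], [-1.57, 4.71], [0.07, 3.14], [-2.87, 2.87]. Speed limits (rad/s): [2.22, 2.22, 2.79, 3.14, 3.14, 3.14].

### API

Orientations are given as a unit quaternion [w, x, y, z].
In Python, from workcell import sensors, viewer, ctrl, models gives the robot as it stands.
- The arm moves only by the tool step_arm, never from a script. Its argument "rows" is a list of rows, each an object with "grip": the opening, from 0 (shut) to 1 (fully open); "xyz": the shift along the tool's x, y, z in mm, a list of three; "delta_rot": the turn, a rotation vector about the tool's x, y, z in degrees, a list of three. A call has 1 to 20 rows; each row shifts and turns the pose as measured when the row begins, along the tool's axes as they then stand; what a row does not reach is not made up. A row lasts 1/10 s, in which the tool goes at most 50 mm and 8.59 degrees, less where a joint would pass 70% of its speed; a pose out of reach is approached as far as the arm can. A call is refused whole if a number of a shift passes 50 or a number of a turn 8.59, either way. A call with a gripper value outside its range is refused whole. The fingers move at their own pace and stop on an object; the grip force is fixed at half the most. Time passes only in rows, so rows that do not move let the fingers close. It gives the time, the measured TCP pose, the force and the opening at its end, in the units of the state.
- sensors.sense(): the state, without advancing time (a new reading comes with each control period).
- viewer.read_camera(name): name is "scene" or "side" or "wrist"; returns a dict with "image" (384x512x3 uint8, red, green, blue), "camera_matrix" (3x3 intrinsics, pixels), "R" (3x3) and "t" (3): a world point X has camera coordinates R X + t. Camera axes: x right, y down, z forward; pixel columns grow to the right and rows downward; lengths in mm; the calibration is good to about 2 mm. A picture is of the moment at which its call begins. There is no depth.
- ctrl.sign_off(): hands the job in, once; it reports no verdict.
Trained networks look in a picture, given as the dict that the camera call returned (one of the last four; its "shot" number tells which), for a name from the list of things; names that differ only in an ending like _2 or _b are one class to them, and where a whole thing is asked for, a point or a joint stands for the part that bears it (a point fixed in the world has none). Each returns a list of dicts, best first, with "score" (0 to 1); they miss things now and then, are a little off and sometimes report something else, mostly with a low value. They report only what shows in the picture. A call takes as long as a camera call. They do not tell look-alikes from the thing itself.
- models.cut_out(picture, query): "pixels" (384x512 bool, what is visible of it) and "extent" ([left, top, right, bottom] as shares, 0 to 1, of the picture: columns of its width, rows of its height, round what is visible of it).
- models.place_of(picture, query): "xy" ([column, row] as shares, 0 to 1, of the picture: columns of its width, rows of its height: a listed point, or the origin of a listed thing).
The state is a dict: "time_s": time; "joints": joint angles; "qvel": joint speeds; "joint_torque": joint torques, N m; "eef_pos": TCP position; "orientation": TCP orientation; "contact_force": force on the tool from outside, world axes, zero at the start; "moment": the same for the moment, N m; "gripper_width": finger opening in mm.
Only numpy, scipy, OpenCV 4.12 (cv2) and the standard library are available. Lean on these libraries where they do the work, as an engineer would, in place of code of your own. Each camera call takes 0.05 s, during which the arm holds its last target. There are 200 camera calls.

## Working session

There is one attempt and no reset: what is moved stays moved. The work goes in short steps, Python scripts to look and compute and a tool call to move; the robot and the scene stay as the last step left them, time stands still between calls to the robot, and variables do not carry over. Pictures are saved under pics/ and viewed, about 8 in all and at most 12, crops included, and the job is handed in when it is done.

Besides the shell and the picture viewer there is one more tool, called in YAML: its name, and indented under it one key for each argument. step_arm: Moves the arm, as the interface text tells. Its arguments: {"type":"object","properties":{"rows":{"type":"array","items":{"type":"object","properties":{"grip":{"type":"number"},"xyz":{"type":"array","items":{"type":"number"}},"delta_rot":{"type":"array","items":{"type":"number"}}}}}},"required":["rows"]}

```bash
mkdir -p pics; cat > h.py <<'E'
import numpy as np, cv2
from workcell import sensors, viewer, ctrl, models
def ray(p,uv):
    d=np.linalg.inv(p["camera_matrix"])@np.array([uv[0],uv[1],1.]); R=np.array(p["R"]); return -R.T@np.array(p["t"]), R.T@d
def onz(p,uv,z):
    c,d=ray(p,uv); return c+d*(z-c[2])/d[2]
def proj(p,X):
    q=np.array(p["camera_matrix"])@(np.array(p["R"])@np.array(X,float)+np.array(p["t"])); return q[:2]/q[2]
def tri(obs):
    A=np.zeros((3,3));b=np.zeros(3)
    for p,uv in obs:
        c,d=ray(p,uv); d=d/np.linalg.norm(d); M=np.eye(3)-np.outer(d,d); A+=M;b+=M@c
    return np.linalg.solve(A,b)
def save(im,n): cv2.imwrite(n,cv2.cvtColor(im,cv2.COLOR_RGB2BGR))
E
python3 - <<'E'
from h import *
np.set_printoptions(precision=1,suppress=True)
ps={n:viewer.read_camera(n) for n in("scene","side")}
save(np.hstack([cv2.resize(ps[n]["image"],(400,300)) for n in ps]) if 0 else np.vstack([ps[n]["image"] for n in ps])[:, :],"pics/a.png")
import cv2
im=np.vstack([ps[n]["image"] for n in ps]); save(cv2.resize(im,(400,600)),"pics/a.png")
save(cv2.resize(ps["scene"]["image"],(800,600)),"pics/scene.png")
for q in["case","lock_top","dial_grip","dial_notch","shackle_crown","shackle","shackle_toe"]:
    for n,p in ps.items():
        for r in models.place_of(p,q)[:3]:
            uv=np.array(r["xy"])*[512,384]; z={"lock_top":110,"dial_grip":144,"dial_notch":118,"shackle_crown":180,"shackle":84,"case":0,"shackle_toe":100}[q]
            print(q,n,uv,round(r["score"],2),onz(p,uv,z))
print(sensors.sense(),ctrl.tcp_to_grasp)
E
```

```text
case scene [256.6 235.5] 0.96 [552.6  48.7   0. ]
case side [234.3 223.3] 0.66 [560.4  31.1   0. ]
case side [155.7 349.3] 0.47 [521.6 423.    0. ]
case side [248.4 203.5] 0.28 [564.4 -59.8   0. ]
lock_top scene [258.2 198.2] 0.94 [500.1  42.6 110. ]
lock_top scene [219.8 222.2] 0.64 [646.5 -37.6 110. ]
lock_top side [248.  202.1] 0.57 [508.4  37.5 110. ]
dial_grip scene [241.5 191.7] 0.61 [525.3  -4.5 144. ]
dial_grip side [253.9 186.4] 0.67 [505.1  10.1 144. ]
dial_notch scene [238.5 195.6] 0.88 [511.  -19.4 118. ]
shackle_crown scene [285.  179.8] 0.68 [484.6 124.4 180. ]
shackle_crown scene [269.3 180.6] 0.59 [499.7  78.3 180. ]
shackle_crown scene [228.1 171.9] 0.51 [475.4 -61.8 180. ]
shackle_crown side [235.7 193.7] 0.87 [510.4  90.1 180. ]
shackle_crown side [325.  191.6] 0.74 [324.5 -13.1 180. ]
shackle_crown side [312.6 320.1] 0.68 [229.8 310.6 180. ]
shackle scene [230.1 196.6] 0.72 [473.7 -60.7  84. ]
shackle scene [272.4 204.8] 0.63 [489.8  87.   84. ]
shackle scene [286.8 201.7] 0.49 [462.3 129.5  84. ]
shackle side [303.1 342.7] 0.72 [241.  307.8  84. ]
shackle side [327.7 160.4] 0.65 [ 395.2 -263.3   84. ]
shackle side [294.8 267.7] 0.62 [324.1 155.1  84. ]
shackle_toe scene [289.8 189.5] 0.7 [411.7 130.5 100. ]
shackle_toe scene [240.  190.5] 0.66 [453.9 -31.1 100. ]
shackle_toe scene [329.  184.5] 0.52 [351.3 256.2 100. ]
shackle_toe side [315.9 283.5] 0.85 [264.3 183.9 100. ]
shackle_toe side [248.8 206.2] 0.81 [504.5  41.1 100. ]
shackle_toe side [328.1 228.7] 0.66 [294.4  22.8 100. ]
{'time_s': 0.8, 'joints': array([-1.2,  0.4,  1.7, -0. ,  1.1, -0.1]), 'qvel': array([-0.,  0., -0., -0.,  0.,  0.]), 'joint_torque': array([ -0. , -49.7, -28.5,   0.1,   0. ,  -0. ]), 'eef_pos': array([ 240.1, -494.8,  218.6]), 'orientation': array([ 0. ,  1. ,  0.2, -0. ]), 'contact_force': array([-0.6,  0.4, -0.1]), 'moment': array([ 0.,  0., -0.]), 'gripper_width': 93.04930035175094} -18.8
```

View pics/scene.png

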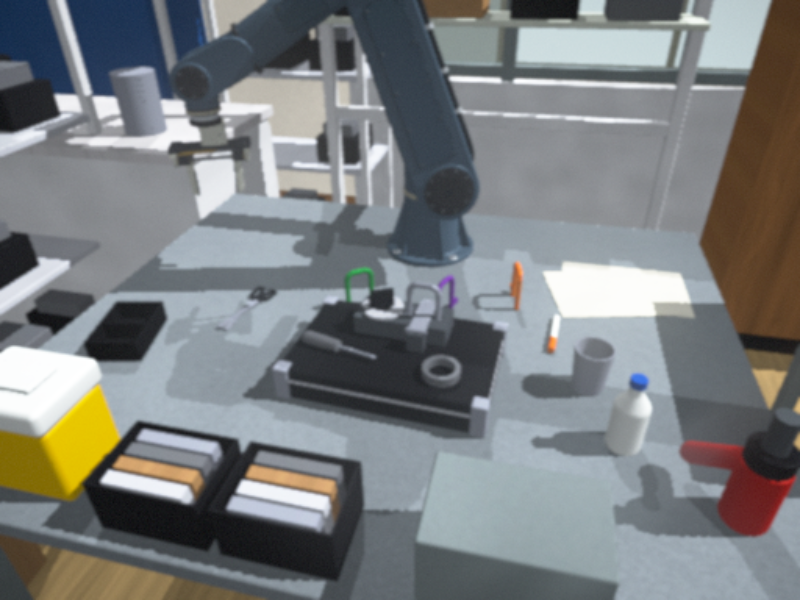

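Grey shackle U at about (422,300) of the 800 px view is the seated one, next to the dial (380,300). The green (360,285), purple (447,290) and orange (517,285) ones are look-alikes. I'll confirm with a crop from the wrist camera.

```bash
cat >> h.py <<'E'
from scipy.spatial.transform import Rotation as Ro
def pose():
    s=sensors.sense(); q=s["orientation"]; return np.array(s["eef_pos"]),Ro.from_quat([q[1],q[2],q[3],q[0]]).as_matrix(),s
E
python3 - <<'E'
from h import *
np.set_printoptions(precision=3,suppress=True)
t,R,s=pose(); print(R, s["joints"])
p=viewer.read_camera("wrist"); c=-np.array(p["R"]).T@p["t"]
print("cam in tool",R.T@(c-t),"axes",np.array(p["R"])@R, p["camera_matrix"])
for T in ([500,40,400],):
    print("tool shift",R.T@(np.array(T)-t))
E
```

```text
[[ 0.9    0.437 -0.   ]
 [ 0.437 -0.9   -0.   ]
 [-0.     0.    -1.   ]] [-1.204  0.351  1.652 -0.     1.139 -0.085]
cam in tool [  70.227    0.297 -166.193] axes [[-0.001  1.     0.001]
 [-0.966 -0.    -0.257]
 [-0.257 -0.001  0.966]] [[268.609   0.    253.1  ]
 [  0.    268.609 192.067]
 [  0.      0.      1.   ]]
tool shift [ 467.278 -367.661 -181.39 ]
```

step_arm:
  rows:
    - {"grip": 1, "xyz": [30, -24, -30], "delta_rot": [0, 0, 0]}
    - {"grip": 1, "xyz": [36, -29, -15], "delta_rot": [0, 0, 0]}
    - {"grip": 1, "xyz": [36, -29, -10], "delta_rot": [0, 0, 0]}
    - {"grip": 1, "xyz": [36, -29, 0], "delta_rot": [0, 0, 0]}
    - {"grip": 1, "xyz": [36, -29, 0], "delta_rot": [0, 0, 0]}
    - {"grip": 1, "xyz": [36, -29, 0], "delta_rot": [0, 0, 0]}
    - {"grip": 1, "xyz": [36, -29, 0], "delta_rot": [0, 0, 0]}
    - {"grip": 1, "xyz": [36, -29, 0], "delta_rot": [0, 0, 0]}
    - {"grip": 1, "xyz": [36, -29, 0], "delta_rot": [0, 0, 0]}
    - {"grip": 1, "xyz": [36, -29, 0], "delta_rot": [0, 0, 0]}
    - {"grip": 1, "xyz": [36, -29, 0], "delta_rot": [0, 0, 0]}
    - {"grip": 1, "xyz": [36, -29, 0], "delta_rot": [0, 0, 0]}
    - {"grip": 1, "xyz": [36, -29, 0], "delta_rot": [0, 0, 0]}

```text
time_s: 2.15
eef_pos: [501.1, 58.2, 277.6]
orientation: [0.002, 0.976, 0.22, 0.003]
contact_force: [0.8, -1.1, -0.2]
gripper_width: 93.0
```

```bash
cat > look.py <<'E'
from h import *
import sys
np.set_printoptions(precision=1,suppress=True)
t,R,s=pose(); print(t,s["time_s"],np.degrees(np.arctan2(R[1,0],R[0,0])))
p=viewer.read_camera("wrist"); save(cv2.resize(p["image"],(800,600),interpolation=cv2.INTER_CUBIC),sys.argv[1])
Z={"lock_top":110,"dial_grip":144,"dial_notch":118,"shackle_crown":180,"shackle":84,"case":0,"shackle_toe":101}
for q in Z:
    for r in models.place_of(p,q)[:4]:
        uv=np.array(r["xy"])*[512,384]; print(q,uv,round(r["score"],2),onz(p,uv,Z[q]))
E
python3 look.py pics/w1.png
```

```text
[501.1  58.2 277.6] 2.15 25.40869123821102
lock_top [264.9 181.7] 0.84 [504.3  42.2 110. ]
lock_top [274.1 181.4] 0.46 [509.7  31.8 110. ]
dial_grip [295.7 209.9] 0.88 [495.3  -0.7 144. ]
dial_notch [324.  197.2] 0.9 [519.7 -32.9 118. ]
shackle_crown [233.8 176.6] 0.97 [508.1  82.3 180. ]
shackle_crown [302.8 313.3] 0.71 [396.  -55.6 180. ]
shackle_crown [177.7 262.6] 0.6 [395.   98.2 180. ]
shackle [193.4 235.3] 0.93 [384.3  97.3  84. ]
shackle [236.1 160.6] 0.78 [509.2  86.4  84. ]
shackle [ 90.8 244.4] 0.46 [307.3 226.8  84. ]
shackle_toe [274.3 185.7] 0.76 [503.2  27.5 101. ]
shackle_toe [268.6 289.2] 0.66 [361.  -34.2 101. ]
shackle_toe [169.9 257.3] 0.61 [347.7 114.1 101. ]
```

View pics/w1.png

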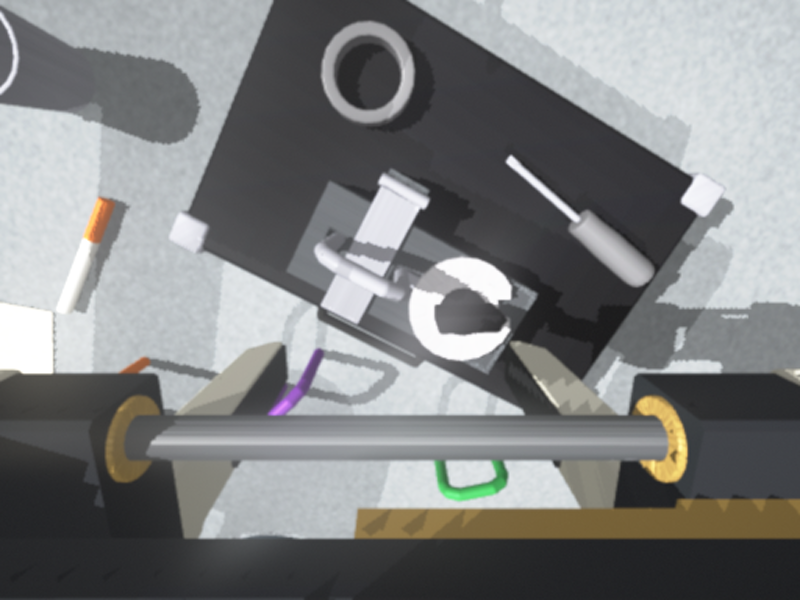

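The picture shows the grey shackle at (360,270) over the strap, the dial at (462,308) with notch and bar point towards the right (~506,310), and purple (295,385), green (470,480) and orange (135,365) look-alikes in front of the case. The grey one, joined to the lock beside the dial, is the one. Next I align over the dial.

step_arm:
  rows:
    - {"grip": 0.35, "xyz": [-15, 25, 25], "delta_rot": [0, 0, 0]}
    - {"grip": 0.35, "xyz": [-15, 25, 25], "delta_rot": [0, 0, 0]}
    - {"grip": 0.35, "xyz": [0, 0, 0], "delta_rot": [0, 0, 8]}
    - {"grip": 0.35, "xyz": [0, 0, 0], "delta_rot": [0, 0, 8]}
    - {"grip": 0.35, "xyz": [0, 0, 0], "delta_rot": [0, 0, 8]}
    - {"grip": 0.35, "xyz": [0, 0, 0], "delta_rot": [0, 0, 8]}
    - {"grip": 0.35, "xyz": [0, 0, 0], "delta_rot": [0, 0, 8]}
    - {"grip": 0.35, "xyz": [0, 0, 0], "delta_rot": [0, 0, 8]}
    - {"grip": 0.35, "xyz": [0, 0, 0], "delta_rot": [0, 0, 8]}
    - {"grip": 0.35, "xyz": [0, 0, 0], "delta_rot": [0, 0, 8]}
    - {"grip": 0.35, "xyz": [0, 0, 0], "delta_rot": [0, 0, 8]}
    - {"grip": 0.35, "xyz": [0, 0, 0], "delta_rot": [0, 0, 6]}
    - {"grip": 0.35, "xyz": [0, 0, 0], "delta_rot": [0, 0, 0]}

```text
time_s: 3.85
eef_pos: [490.9, -18.9, 228.6]
orientation: [-0.001, 0.878, -0.478, 0.006]
contact_force: [0.3, -0.2, -0.3]
gripper_width: 32.8
```

```bash
python3 look.py pics/w2.png
```

```text
[490.9 -18.9 228.6] 3.85 -57.09957075631408
lock_top [212.6 228.2] 0.88 [504.6  45.1 110. ]
dial_grip [232. 209.] 0.81 [501.6   2.6 144. ]
dial_notch [237.1 167.9] 0.77 [518.2 -30.2 118. ]
dial_notch [189.4 178.8] 0.16 [554.3   7.  118. ]
shackle_crown [401.  195.9] 0.94 [393.9 -95.  180. ]
shackle_crown [297.6 319.3] 0.56 [396.1  50.  180. ]
shackle [365.4 178. ] 0.83 [383.9 -96.3  84. ]
shackle [182.3  92.3] 0.23 [611.7 -62.4  84. ]
case [191.2 181. ] 0.97 [561.9  44.9   0. ]
shackle_toe [370.9 214.1] 0.86 [359.8 -65.5 101. ]
shackle_toe [231.4 208.1] 0.68 [498.4  15.9 101. ]
```

View pics/w2.png

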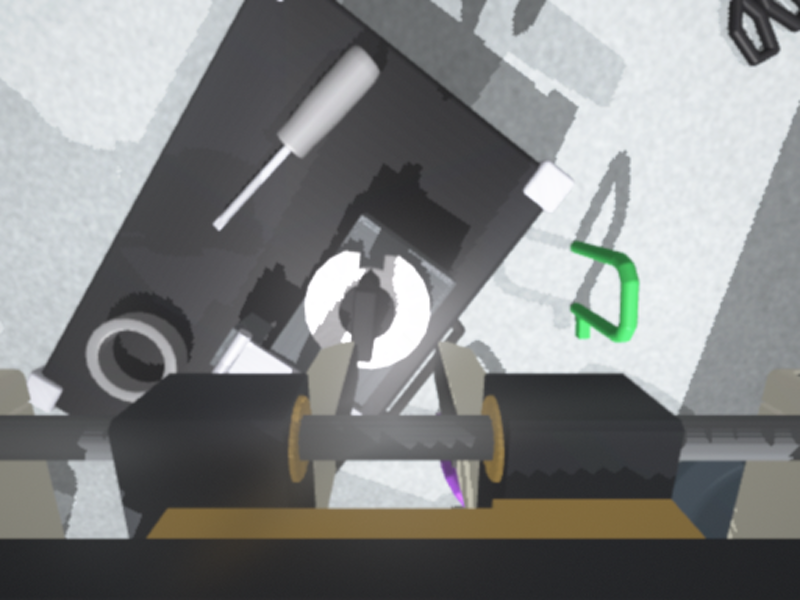

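The bar now points up-image (tip 370,272, tail 362,360), with the notch at (378,260) and the disc centre near (368,309). I'll compute the bar and case yaw from these points and the case's back edge (250,5)-(55,360).

```bash
python3 - <<'E'
from h import *
np.set_printoptions(precision=1,suppress=True)
p=viewer.read_camera("wrist")
f=lambda u,v,z: onz(p,(u/1.5625,v/1.5625),z)
ang=lambda a,b: np.degrees(np.arctan2(*(b-a)[[1,0]]))
a,b=f(362,360,156),f(370,272,156);print("bar",a,b,ang(a,b))
n,c=f(378,260,118),f(368,309,118);print("disc",c,"notch",n,ang(c,n))
g=cv2.cvtColor(p["image"],cv2.COLOR_RGB2GRAY)
# back edge of lid: dark/bright transition along rows
pts=[]
for r in range(5,210,4):
    row=g[r].astype(int); L=int(np.interp(r,[3,230],[160,35]))
    w=row[max(L-25,0):L+26]; d=np.diff(cv2.GaussianBlur(w.astype(np.float32)[None],(5,1),0)[0]); k=int(np.argmin(d)); pts.append(f((max(L-25,0)+k+.5)*1.5625,r*1.5625,70)[:2])
pts=np.array(pts,np.float32); vx,vy,x0,y0=cv2.fitLine(pts,cv2.DIST_HUBER,0,.01,.01).ravel()
print("edge ang",np.degrees(np.arctan2(vy,vx)), x0,y0, np.std((pts-[x0,y0])@[-vy,vx]))
E
```

```text
bar [491.9  18.  156. ] [517.  -30.9 156. ] -62.85846324421689
disc [502.7  -1.  118. ] notch [515.1 -33.3 118. ] -68.89815548875441
edge ang 87.17685 691.0229 12.182491 0.27365282
```

Case yaw ≈ -2.8°, so the dial sits at -150° (210°), a click. I need +150° counter-clockwise.

```bash
cat > to.py <<'E'
from h import *
import sys
np.set_printoptions(precision=2,suppress=True)
x,y,z,yaw=map(float,sys.argv[1:5]); t,R,s=pose()
T=Ro.from_euler("z",yaw,degrees=True).as_matrix()@np.diag([1,-1,-1])
print("yaw",np.degrees(np.arctan2(R[1,0],R[0,0])),"shift",R.T@(np.array([x,y,z])-t),"rot",np.degrees(Ro.from_matrix(R.T@T).as_rotvec()),"j",s["joints"],s["time_s"])
E
python3 to.py 502.5 -1 200 -62.8
```

```text
yaw -56.862138828753785 shift [ -8.23 -18.5   28.38] rot [-0.43 -0.46  5.94] j [-0.13  0.23  1.79 -0.    1.11  2.43] 4.3
```

step_arm:
  rows:
    - {"grip": 0.32, "xyz": [-4, -9, 8], "delta_rot": [-0.4, -0.4, 3]}
    - {"grip": 0.32, "xyz": [-4, -9, 10], "delta_rot": [0, 0, 3]}
    - {"grip": 0.32, "xyz": [0, 0, 10], "delta_rot": [0, 0, 0]}
    - {"grip": 0.32, "xyz": [0, 0, 0], "delta_rot": [0, 0, 0]}

```text
time_s: 4.7
eef_pos: [502.7, -1.4, 199.4]
orientation: [0.0, 0.853, -0.521, 0.001]
contact_force: [-0.1, -0.7, 0.3]
gripper_width: 29.6
```

```bash
python3 to.py 502.5 -1 127 -62.8; python3 look.py pics/w3.png
```

```text
yaw -62.85387103366507 shift [-0.53  0.06 72.42] rot [-0.03 -0.08 -0.05] j [-0.09  0.29  1.79 -0.    1.06  2.57] 4.7
[502.7  -1.4 199.4] 4.7 -62.85387103366507
lock_top [229.4 231.2] 0.89 [506.3  43.5 110. ]
lock_top [ 98.9 239.5] 0.5 [622.3 113.3 110. ]
dial_grip [251.7 209.2] 0.86 [501.7   1.7 144. ]
dial_notch [252.  158.5] 0.68 [520.1 -34.5 118. ]
shackle_crown [434.9 173.1] 0.63 [404.7 -91.5 180. ]
case [199.2 184.2] 0.78 [562.6  45.7   0. ]
```

View pics/w3.png

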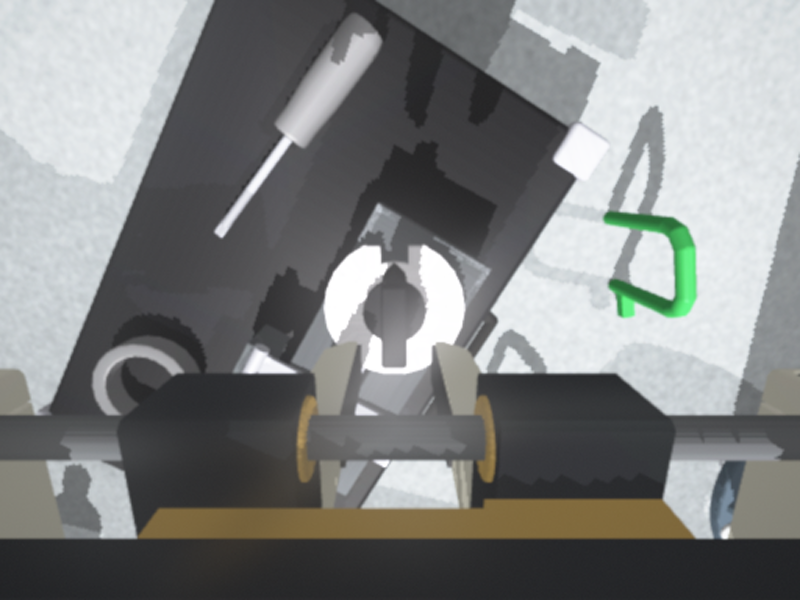

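Bar is aligned between the fingers (vertical at col 394, notch at 400,250). Descend and pinch.

step_arm:
  rows:
    - {"grip": 0.32, "xyz": [0, 0, 20], "delta_rot": [0, 0, 0]}
    - {"grip": 0.32, "xyz": [0, 0, 20], "delta_rot": [0, 0, 0]}
    - {"grip": 0.32, "xyz": [0, 0, 15], "delta_rot": [0, 0, 0]}
    - {"grip": 0.32, "xyz": [0, 0, 11], "delta_rot": [0, 0, 0]}
    - {"grip": 0.32, "xyz": [0, 0, 5], "delta_rot": [0, 0, 0]}
    - {"grip": 0.05, "xyz": [0, 0, 0], "delta_rot": [0, 0, 0]}
    - {"grip": 0.05, "xyz": [0, 0, 0], "delta_rot": [0, 0, 0]}
    - {"grip": 0.05, "xyz": [0, 0, 0], "delta_rot": [0, 0, 0]}
    - {"grip": 0.05, "xyz": [0, 0, 0], "delta_rot": [0, 0, 0]}

```text
time_s: 6.0
eef_pos: [504.5, -2.5, 130.0]
orientation: [-0.001, 0.853, -0.522, 0.004]
contact_force: [3.3, 1.3, -10.6]
gripper_width: 13.9
```

```bash
python3 to.py 502.5 -1 127 87.2; python3 -c "
from h import *;s=sensors.sense();print(s['contact_force'],s['moment'],s['gripper_width'])"
```

```text
yaw -62.906055980355056 shift [-2.26  1.12  2.97] rot [   0.3    -0.47 -150.1 ] j [-0.1   0.38  1.86 -0.    0.9   2.57] 6.0
[  3.33449334   1.30211441 -10.60850671] [ 0.28899724 -0.6630412   0.00825103] 13.851889179752705
```

step_arm:
  rows:
    - {"grip": 0.05, "xyz": [0, 0, 0], "delta_rot": [0, 0, -5]}
    - {"grip": 0.05, "xyz": [0, 0, 0], "delta_rot": [0, 0, -8]}
    - {"grip": 0.05, "xyz": [0, 0, 0], "delta_rot": [0, 0, -8]}
    - {"grip": 0.05, "xyz": [0, 0, 0], "delta_rot": [0, 0, -8]}
    - {"grip": 0.05, "xyz": [0, 0, 0], "delta_rot": [0, 0, -8]}
    - {"grip": 0.05, "xyz": [0, 0, 0], "delta_rot": [0, 0, -8]}
    - {"grip": 0.05, "xyz": [0, 0, 0], "delta_rot": [0, 0, 0]}

```text
time_s: 6.7
eef_pos: [505.6, -1.2, 130.0]
orientation: [-0.001, 0.99, -0.141, 0.005]
contact_force: [1.2, -1.3, -7.0]
gripper_width: 13.6
```

```bash
python3 to.py 502.5 -1 127 87.2; python3 -c "
from h import *;s=sensors.sense();print(s['eef_pos'],s['contact_force'],s['moment'],s['gripper_width'])"
```

```text
yaw -16.26889089882964 shift [-3.03  0.67  2.94] rot [   0.37   -0.54 -103.47] j [-0.1   0.38  1.86  0.    0.89  1.76] 6.7
[505.56975015  -1.21089667 129.96979636] [ 1.20209361 -1.26016934 -7.01247697] [-0.09357405 -0.0434206   0.06564573] 13.604954284454367
```

Turning well with low forces. 103.5° remain.

step_arm:
  rows:
    - {"grip": 0.05, "xyz": [-1, 0, 0], "delta_rot": [0, 0, -8]}
    - {"grip": 0.05, "xyz": [-1, 0, 0], "delta_rot": [0, 0, -8]}
    - {"grip": 0.05, "xyz": [0, 0, 0], "delta_rot": [0, 0, -8]}
    - {"grip": 0.05, "xyz": [0, 0, 0], "delta_rot": [0, 0, -8]}
    - {"grip": 0.05, "xyz": [0, 0, 0], "delta_rot": [0, 0, -8]}
    - {"grip": 0.05, "xyz": [0, 0, 0], "delta_rot": [0, 0, -8]}
    - {"grip": 0.05, "xyz": [0, 0, 0], "delta_rot": [0, 0, -8]}
    - {"grip": 0.05, "xyz": [0, 0, 0], "delta_rot": [0, 0, -8]}
    - {"grip": 0.05, "xyz": [0, 0, 0], "delta_rot": [0, 0, -8]}
    - {"grip": 0.05, "xyz": [0, 0, 0], "delta_rot": [0, 0, -8]}
    - {"grip": 0.05, "xyz": [0, 0, 0], "delta_rot": [0, 0, -8]}
    - {"grip": 0.05, "xyz": [0, 0, 0], "delta_rot": [0, 0, -8]}
    - {"grip": 0.05, "xyz": [0, 0, 0], "delta_rot": [0, 0, -5]}
    - {"grip": 0.05, "xyz": [0, 0, 0], "delta_rot": [0, 0, 0]}

```text
time_s: 8.1
eef_pos: [503.7, 1.4, 130.0]
orientation: [0.001, 0.737, 0.675, 0.005]
contact_force: [3.1, -0.6, -6.3]
gripper_width: 13.5
```

```bash
python3 to.py 502.5 -1 127 87.2; python3 -c "
from h import *;s=sensors.sense();print(s['eef_pos'],s['contact_force'],s['moment'],s['gripper_width'])"
```

```text
yaw 84.96950123545352 shift [-2.5  -1.02  2.97] rot [ 0.53 -0.32 -2.23] j [-0.09  0.38  1.86  0.01  0.89 -0.01] 8.1
[503.7032492    1.38242174 129.99582843] [ 3.07968224 -0.56305644 -6.29924164] [-0.02306925  0.05933743  0.06918021] 13.460366751319503
```

step_arm:
  rows:
    - {"grip": 0.05, "xyz": [0, 0, 0], "delta_rot": [0, 0, -2.4]}
    - {"grip": 0.05, "xyz": [0, 0, 0], "delta_rot": [0, 0, 0]}
    - {"grip": 0.35, "xyz": [0, 0, 0], "delta_rot": [0, 0, 0]}
    - {"grip": 0.35, "xyz": [0, 0, 0], "delta_rot": [0, 0, 0]}
    - {"grip": 0.35, "xyz": [0, 0, -15], "delta_rot": [0, 0, 0]}
    - {"grip": 0.35, "xyz": [0, 0, -25], "delta_rot": [0, 0, 0]}
    - {"grip": 0.35, "xyz": [0, 0, -40], "delta_rot": [0, 0, 0]}
    - {"grip": 0.35, "xyz": [-20, 0, -20], "delta_rot": [0, 0, 0]}
    - {"grip": 0.35, "xyz": [0, 0, 0], "delta_rot": [0, 0, 0]}

```text
time_s: 9.0
eef_pos: [502.4, -19.4, 235.8]
orientation: [0.003, 0.733, 0.681, 0.007]
contact_force: [0.0, 0.5, -1.2]
gripper_width: 32.5
```

```bash
python3 look.py pics/w4.png
```

```text
[502.4 -19.4 235.8] 9.0 85.77495233547589
lock_top [246.5 129.9] 0.91 [501.   42.8 110. ]
dial_grip [252.5 179.5] 0.67 [503.5  -4.1 144. ]
dial_notch [253.4 135.1] 0.95 [507.8  37.2 118. ]
shackle_crown [252.3  73.8] 0.78 [509.7  86.  180. ]
shackle_crown [89.3 84.4] 0.72 [384.2  87.5 180. ]
shackle [152.3 227.6] 0.89 [372.6 -68.7  84. ]
shackle [247.7  87.8] 0.73 [505.7  87.5  84. ]
shackle [128.7  95.1] 0.68 [373.   89.5  84. ]
case [290.1 127.4] 0.85 [563.4  38.8   0. ]
shackle_toe [81.2 77.6] 0.81 [334.5 107.9 101. ]
shackle_toe [127.3 206.4] 0.74 [355.1 -33.8 101. ]
shackle_toe [249.9 139.4] 0.71 [503.8  32.1 101. ]
```

View pics/w4.png

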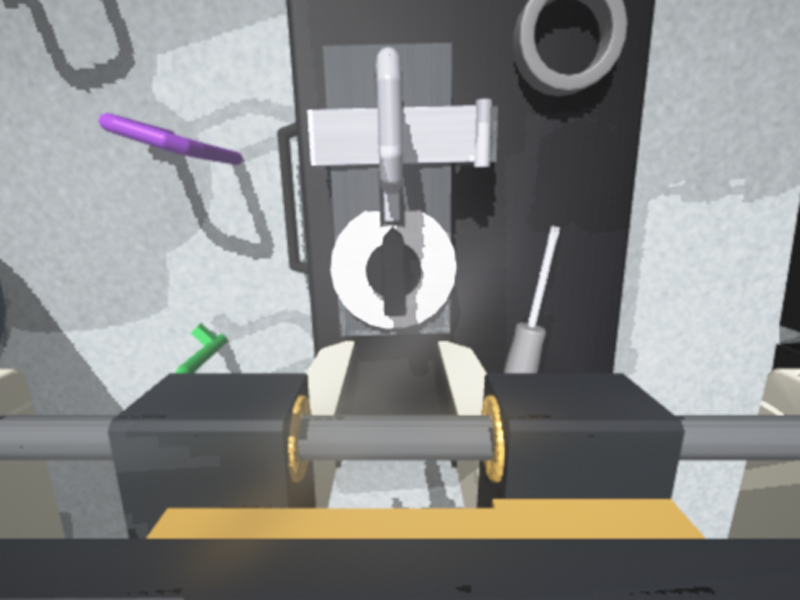

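The notch (392,222) faces the shackle with the toe showing in it; the grey crown is at (389,75–170). Move over the crown.

```bash
python3 to.py 507 85 215 87.2; python3 - <<'E'
from h import *
p=viewer.read_camera("wrist")
print(onz(p,(389/1.5625,85/1.5625),186),onz(p,(388/1.5625,130/1.5625),186))
E
```

```text
yaw 85.9485527705205 shift [102.83  -1.36  17.74] rot [ 0.41 -0.34 -1.25] j [-0.13  0.24  1.76  0.01  1.13 -0.06] 9.4
[505.9797715  99.2889558 186.       ] [504.04709462  79.92612143 186.        ]
```

step_arm:
  rows:
    - {"grip": 0.45, "xyz": [35, 0, 0], "delta_rot": [0.4, -0.3, -1.2]}
    - {"grip": 0.45, "xyz": [35, 0, 0], "delta_rot": [0, 0, 0]}
    - {"grip": 0.45, "xyz": [33, 0, 5], "delta_rot": [0, 0, 0]}
    - {"grip": 0.45, "xyz": [0, 0, 10], "delta_rot": [0, 0, 0]}
    - {"grip": 0.45, "xyz": [0, 0, 0], "delta_rot": [0, 0, 0]}

```text
time_s: 9.95
eef_pos: [506.8, 88.5, 215.5]
orientation: [-0.001, 0.725, 0.689, -0.0]
contact_force: [0.6, -0.7, 0.2]
gripper_width: 41.8
```

```bash
python3 to.py 506 85 161.5 87.2; python3 look.py pics/w5.png
```

```text
yaw 87.10024156455036 shift [-3.54 -0.58 53.97] rot [-0.09 -0.01 -0.1 ] j [0.08 0.29 1.74 0.   1.11 0.13] 9.95
[506.8  88.5 215.5] 9.95 87.10024156455036
lock_top [255.6 231. ] 0.78 [506.4  43.1 110. ]
dial_grip [253.8 287.3] 0.73 [502.   -3.4 144. ]
dial_notch [253.6 241.2] 0.89 [503.8  35.  118. ]
shackle_crown [ 98.4 180.2] 0.87 [388.7 120.9 180. ]
shackle_crown [255.3 214.9] 0.85 [507.7  86.7 180. ]
shackle [43.5 50.4] 0.77 [302.1 238.2  84. ]
shackle [137.3 170. ] 0.75 [376.9 112.3  84. ]
shackle [251.7 186.5] 0.71 [504.2  86.8  84. ]
case [295.5 205.4] 0.79 [566.1  34.3   0. ]
shackle_toe [ 89.7 155.7] 0.75 [337.3 132.5 101. ]
shackle_toe [253.6 237.7] 0.52 [503.6  31.3 101. ]
```

View pics/w5.png

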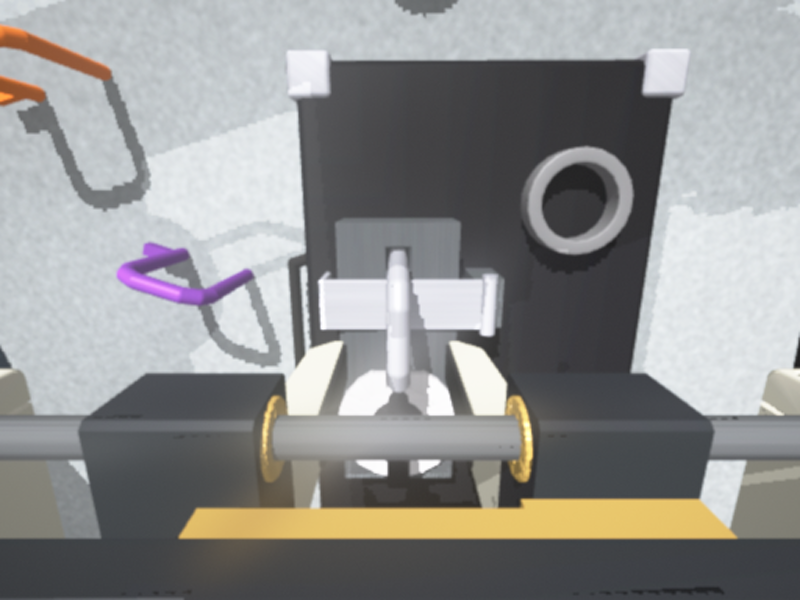

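The grey shackle (398,310) is centred between the fingers. Descend, pinch, and wait.

step_arm:
  rows:
    - {"grip": 0.45, "xyz": [-2, 0, 20], "delta_rot": [0, 0, 0]}
    - {"grip": 0.45, "xyz": [-1, 0, 18], "delta_rot": [0, 0, 0]}
    - {"grip": 0.45, "xyz": [0, 0, 12], "delta_rot": [0, 0, 0]}
    - {"grip": 0.45, "xyz": [0, 0, 4], "delta_rot": [0, 0, 0]}
    - {"grip": 0.2, "xyz": [0, 0, 0], "delta_rot": [0, 0, 0]}
    - {"grip": 0.05, "xyz": [0, 0, 0], "delta_rot": [0, 0, 0]}
    - {"grip": 0.05, "xyz": [0, 0, 0], "delta_rot": [0, 0, 0]}
    - {"grip": 0.05, "xyz": [0, 0, 0], "delta_rot": [0, 0, 0]}
    - {"grip": 0.05, "xyz": [0, 0, 0], "delta_rot": [0, 0, 0]}

```text
time_s: 11.25
eef_pos: [509.5, 83.7, 164.5]
orientation: [0.002, 0.726, 0.688, 0.003]
contact_force: [1.0, -0.0, -3.3]
gripper_width: 11.2
```

```bash
python3 to.py 506 85 161.5 87.2; python3 -c "
from h import *;s=sensors.sense();print(s['eef_pos'],s['contact_force'],s['moment'],s['gripper_width'])"
```

```text
yaw 86.87757131001857 shift [ 1.12 -3.58  2.99] rot [ 0.38 -0.08 -0.32] j [0.07 0.35 1.8  0.   0.98 0.13] 11.25
[509.48995975  83.68243066 164.51342305] [ 0.95205001 -0.01677948 -3.27503165] [-0.00312217 -0.12620713  0.01795518] 11.211160526180057
```

step_arm:
  rows:
    - {"grip": 0.05, "xyz": [0, 0, -2], "delta_rot": [0, 0, 0]}
    - {"grip": 0.05, "xyz": [0, 0, -2], "delta_rot": [0, 0, 0]}
    - {"grip": 0.05, "xyz": [0, 0, -2], "delta_rot": [0, 0, 0]}
    - {"grip": 0.05, "xyz": [0, 0, -2], "delta_rot": [0, 0, 0]}

```text
time_s: 11.65
eef_pos: [508.8, 83.7, 172.6]
orientation: [0.001, 0.726, 0.688, 0.002]
contact_force: [0.7, -0.3, -4.2]
gripper_width: 10.7
```

step_arm:
  rows:
    - {"grip": 0.05, "xyz": [0, 0, -3], "delta_rot": [0, 0, 0]}
    - {"grip": 0.05, "xyz": [0, 0, -3], "delta_rot": [0, 0, 0]}
    - {"grip": 0.05, "xyz": [0, 0, -3], "delta_rot": [0, 0, 0]}

```text
time_s: 11.95
eef_pos: [508.6, 83.7, 182.2]
orientation: [0.001, 0.726, 0.688, 0.002]
contact_force: [-0.0, -0.1, -3.9]
gripper_width: 10.9
```

step_arm:
  rows:
    - {"grip": 0.05, "xyz": [0, 0, -5], "delta_rot": [0, 0, 0]}
    - {"grip": 0.05, "xyz": [0, 0, -5], "delta_rot": [0, 0, 0]}
    - {"grip": 0.05, "xyz": [0, 0, -5], "delta_rot": [0, 0, 0]}
    - {"grip": 0.05, "xyz": [0, 0, -8], "delta_rot": [0, 0, 0]}
    - {"grip": 0.05, "xyz": [0, 0, -10], "delta_rot": [0, 0, 0]}
    - {"grip": 0.05, "xyz": [0, 0, -12], "delta_rot": [0, 0, 0]}
    - {"grip": 0.05, "xyz": [0, 0, -12], "delta_rot": [0, 0, 0]}
    - {"grip": 0.05, "xyz": [0, 0, -12], "delta_rot": [0, 0, 0]}
    - {"grip": 0.05, "xyz": [0, 0, -12], "delta_rot": [0, 0, 0]}
    - {"grip": 0.05, "xyz": [0, 0, -12], "delta_rot": [0, 0, 0]}
    - {"grip": 0.05, "xyz": [0, 0, -10], "delta_rot": [0, 0, 0]}
    - {"grip": 0.05, "xyz": [0, 0, -5], "delta_rot": [0, 0, 0]}
    - {"grip": 0.05, "xyz": [0, 0, 0], "delta_rot": [0, 0, 0]}
    - {"grip": 0.05, "xyz": [0, 0, 0], "delta_rot": [0, 0, 0]}
    - {"grip": 0.05, "xyz": [0, 0, 0], "delta_rot": [0, 0, 0]}

```text
time_s: 13.45
eef_pos: [508.1, 83.6, 301.4]
orientation: [0.002, 0.726, 0.688, 0.003]
contact_force: [-0.6, -0.0, -3.3]
gripper_width: 10.9
```

```bash
python3 - <<'E'
from h import *
a=viewer.read_camera("side");b=viewer.read_camera("scene")
im=np.hstack([cv2.resize(a["image"][100:300,140:340],(400,400)),cv2.resize(b["image"][90:290,150:350],(400,400))]);save(im,"pics/f.png")
s=sensors.sense();print(s["eef_pos"],s["contact_force"],s["gripper_width"],s["qvel"])
for p in(a,b):
  for z in (84,215): print(proj(p,[507,85,z]))
E
```

```text
[508.05213449  83.56614232 301.30548471] [-0.7839599  -0.53412062 -2.48049686] 11.339435208893528 [-3.26597913e-05 -2.51478819e-03 -8.59593234e-04 -5.78399752e-04
  4.45150787e-04  1.32391562e-03]
[239.80644232 220.99558943]
[237.33387357 181.5358529 ]
[270.69833901 207.72735039]
[271.06249453 172.09420187]
```

View pics/f.png

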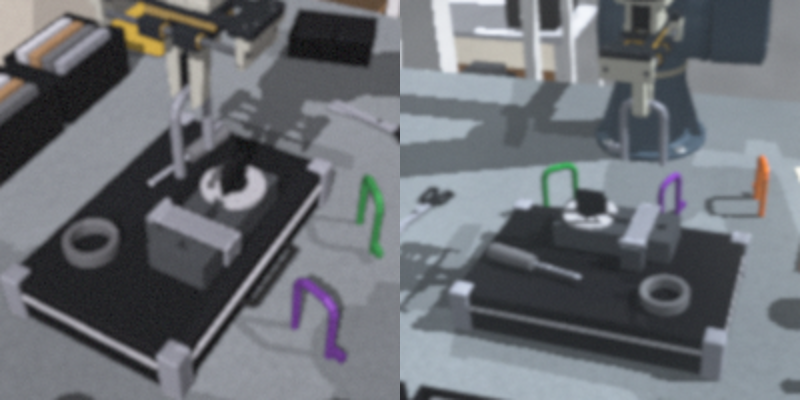

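The side view (feet near 180–215,175) and the scene view (feet near 625–665,160) both show the shackle upright and well clear of the lock. Bystanders look undisturbed. Feet ≈ 220 mm up. Handing in.

```bash
python3 -c "
from h import *;print(ctrl.sign_off())"
```

```text
the job is handed in; nothing more can be done
None
```

The case is unlocked and the job is handed in, with the gripper still holding the shackle upright above the lock; no verdict was reported.

- **Dial:** I found it at about 210° and turned it 150° counter-clockwise. It was then let go, and a wrist picture showed the notch facing the shackle with the toe in it.
- **Shackle:** I pinched it at the crown and pulled it straight up. The wrist force stayed around 4 N, which is roughly its weight, so nothing was forced.
- **Last checks:** By the tool's travel the feet are about 220 mm above the bench, over the lock, and the scene picture agrees. The jaws read about 11 mm on the 12 mm bar and the arm was still. The bystanders in the last pictures looked where they were; I did not measure them, and the marker and pen cup were outside those crops.
- **Disagreement:** The first, coarse wrist-camera points gave a case yaw of about -9°. The fitted edge of the case lid gave -2.8°, which matched the 30° clicks and the later views, so I used that.

The run took about 14 s of the 67 s allowed.

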